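# Tighten the flower press

## Task

Tighten the flower press on the bench: with the orange-handled key, turn both brass screws clockwise until each is fully home, then hang the key back in its wooden stand. Turn the screws only with the key, keep the gripper itself off the press, and leave the other things where they are.

Things in the scene. Friction and masses are not known exactly. Their poses are not given: they have to be found in the camera images.
- press: Heavy fixed wooden flower press: boards 150 mm (its x) by 290 mm (its y), top 52 mm above the table. Origin: centre of underside; z up. Upright brass screws at y = +90 mm (head_a) and -90 mm (head_b). They turn against 0.2 N m friction, stay where left, and sink 3 mm per rad turned clockwise seen from above (tightening), up to a hard stop 1.8 to 2.7 rad from the start.
- head_a (a point): Centre of the top of the brass screw head at the press's +y end. It sinks with the screw but DOES NOT TURN with it: see or feel where the slots point. Fully home it is 70 mm above the table, loose up to 9 mm higher. Head: diameter 48, 16 mm high, rim bore 36 mm. 3 mm below the rim's top is a face with two crossed slots (plus sign), 11 mm wide, 9 mm deep (floor 12 mm below this point).
- head_b (a point): The same point of the equal screw at the press's -y end. On both screws the slots point anywhere at the start, repeat every 90 degrees and run right across the bore; the face between them is 27 mm square. The stop is felt as a sudden rise of the turning moment.
- key: T-handled screw key, about 180 g, 115 mm tall, upright in its stand. Origin: bottom of the bit, on the axis; z up to the handle. Bit: two crossed steel blades along the key's x and y, 28 mm across, 6 mm thick, 16 mm tall; the lowest 3 mm are 4 mm thick and 25 mm across. Shaft diameter 14 mm. Dark collar, diameter 48 mm, its underside 48 mm above the origin.
- key_handle (a point): Centre of the key's orange handle bar, 99 mm above the key's origin on its axis: 84 mm along the key's x, 18 mm thick along y, 32 mm high. Pinch it from above across the 18 mm (fingers closing along y); a firm grip of about 50 N holds it, twice that makes it creep upward. Axes as the key's.
- stand: Fixed dark wooden block 70x70x60 mm with a vertical round through hole of 34 mm in its centre (2 mm chamfer). Origin: centre of its underside; z up. The key hangs in the hole, its collar resting on the top (key origin then 12 mm above the table); any turn of the key about the vertical will do.
- zinc_pail: Bystander: small zinc pail with a wire handle, 91x94x116 mm. Origin at the centre of its underside. Leave it alone.
- ribbon_blue: Bystander: spool of blue ribbon lying flat, 75x61x34 mm. Origin at the centre of its underside. Leave it alone.
- candle: Bystander: upright tan candle, diameter 61, 131 mm tall. Origin at the centre of its underside. Leave it alone.
- ribbon_green: Bystander: spool of green ribbon lying flat, 83x75x40 mm. Origin at the centre of its underside. Leave it alone.
- ribbon_red: Bystander: spool of red ribbon lying flat, 85x85x22 mm. Origin at the centre of its underside. Leave it alone.

How it is judged:
By the outcome, as a careful person would: the job done as asked, in the order asked, and still so for the second after the job is handed in, with the robot touching nothing.
It also fails if it takes over 72 s, if anything falls off the work surface, if the arm or the gripper's body presses on something with over 40 N, if the wrist force passes 120 N, or if a joint passes its speed limit or range.

## Robot

A 7-joint arm with a two-finger parallel gripper is mounted at the origin on a cart in front of the work surface, level with it; the furniture and walls round the work are solid. World frame = base frame: x ahead of the robot, y to its left, z up, the work surface at z = 0. Lengths are in m, angles in degrees, forces in N, time in s.
With the tool pointing down it reaches from about 0.425 to 0.875 m from the base axis. Payload 4.7 kg.
Tool frame: the origin (TCP) lies midway between the tips of the shut fingers; the grasp point (between the pads) lies 19 mm behind it; z points along the fingers, x is the direction in which the jaws open and shut, and the axes are right-handed (so a half turn about z gives the same grasp; the last joint's range is limited). The gripper opens to 87 mm and grips with 3 to 60 N. Pads are 19 mm wide; open, the fingers measure 117 mm over their backs; the gripper's body (75 mm by 190 mm) begins 51 mm behind the grasp point.
Start: joints at [-74.765, 18.392, -4.016, 83.108, 1.295, 78.541, -3.26], TCP at [0.162, 0.63, 0.223] pointing down, gripper open.
Joint ranges: [-163.93, 163.93], [-17.29, 119.83], [-79.2, 71.16], [3.27, 140.29], [-89.18, 269.18], [5.43, 117.66], [-154.24, 154.24]. Speed limits (degrees/s): [147.25, 147.25, 180, 180, 180, 180, 180].

## Interface

Orientations are given as [roll, pitch, yaw] about the fixed x, y, z axes, in that order (R = Rz(yaw) Ry(pitch) Rx(roll)).
In Python, from cell import telemetry, optics, env gives the robot as it stands.
- The arm moves only by the tool arm_command, never from a script. Its arguments are lists of equal length, an entry for each row: "translation": the shift along the tool's x, y, z in cm, a list of three; "twist": the turn about the tool's z in degrees. In form: {"translation": [[x, y, z], ...], "twist": [twist, ...]}. A call has 1 to 10 rows; each row shifts and turns the pose as measured when the row begins, along the tool's axes as they then stand; what a row does not reach is not made up. A row lasts 1/8 s, in which the tool goes at most 62.5 mm and 10.7 degrees, less where a joint would pass 70% of its speed; a pose out of reach is approached as far as the arm can. A call is refused whole if a number of a shift passes 6.25 or a number of a turn 10.7, either way. A call with a gripper value outside its range is refused whole. "grip" is the opening in per cent of the stroke, from 0 (shut) to 100 (fully open), set as the call begins (left out, the last holds). The fingers move at their own pace and stop on an object; "force" is the grip in N (left out, the last holds). Time passes only in rows, so rows that do not move let the fingers close. It gives the time, the measured TCP pose, the force and the opening at its end, in the units of the state.
- telemetry.get_obs(): the state, without advancing time (a new reading comes with each control period).
- optics.read_camera(name): name is "side" or "top" or "wrist"; returns a dict with "img" (384x512x3 uint8, blue, green, red), "fx", "fy", "cx", "cy" (pixels), "dist" ([k1, k2, p1, p2, k3] as OpenCV has them; the pictures are not rectified), "extrinsics" (4x4, takes a point from camera to world coordinates); the wrist camera has in their place "hand_eye" (4x4, takes a point from camera to tool coordinates, whose origin is the TCP and whose axes are the tool frame's). Camera axes: x right, y up, looking along -z (the intrinsics and any distortion apply to the point x, -y, -z); pixel columns grow to the right and rows downward; lengths in m; the calibration is good to about 2 mm. A picture is of the moment at which its call begins: read the wrist's pose just before it. There is no depth.
- env.sign_off(): hands the job in, once; it reports no verdict.
The state is a dict: "time_s": time; "qpos": joint angles; "joint_velocities": joint speeds; "effort": joint torques, N m; "tool_pos": TCP position; "tool_rot": TCP orientation; "force": force on the tool from outside, world axes, zero at the start; "wrist_torque": the same for the moment, N m; "grip_width": finger opening in m.
Only numpy, scipy, OpenCV 4.12 (cv2) and the standard library are available. Lean on these libraries where they do the work, as an engineer would, in place of code of your own. Each camera call takes 0.05 s, during which the arm holds its last target. There are 200 camera calls.

## Working session

There is one attempt and no reset: what is moved stays moved. The work goes in short steps, Python scripts to look and compute and a tool call to move; the robot and the scene stay as the last step left them, time stands still between calls to the robot, and variables do not carry over. Pictures are saved under pics/ and viewed, about 8 in all and at most 12, crops included, and the job is handed in when it is done.

Besides the shell and the picture viewer there is one more tool, called in YAML: its name, and indented under it one key for each argument. arm_command: Moves the arm, as the interface text tells. Its arguments: {"type":"object","properties":{"translation":{"type":"array","items":{"type":"array","items":{"type":"number"}}},"twist":{"type":"array","items":{"type":"number"}},"grip":{"type":"number"},"force":{"type":"number"}},"required":["translation","twist"]}

```bash
ls; mkdir -p pics
cat > h.py <<'E'
import numpy as np, cv2
from scipy.spatial.transform import Rotation as R
from cell import telemetry, optics, env
def tool():
    o=telemetry.get_obs(); T=np.eye(4); T[:3,:3]=R.from_euler('xyz',o['tool_rot'],degrees=True).as_matrix(); T[:3,3]=o['tool_pos']; return o,T
def cam(n):
    o,T=tool(); c=optics.read_camera(n)
    E=np.array(c['extrinsics']) if n!='wrist' else T@np.array(c['hand_eye'])
    return c,E
def KD(c): return np.array([[c['fx'],0,c['cx']],[0,c['fy'],c['cy']],[0,0,1.]]),np.array(c['dist'],float)
def ray(c,E,uv):
    K,D=KD(c); p=cv2.undistortPoints(np.array(uv,float).reshape(-1,1,2),K,D).reshape(-1,2)
    d=np.c_[p[:,0],-p[:,1],-np.ones(len(p))]@E[:3,:3].T
    return E[:3,3],d
def onz(c,E,uv,z):
    o,d=ray(c,E,uv); return o+d*((z-o[2])/d[:,2])[:,None]
def proj(c,E,P):
    K,D=KD(c); q=(np.atleast_2d(P)-E[:3,3])@E[:3,:3]; q=q*[1,-1,-1]
    return cv2.projectPoints(q,np.zeros(3),np.zeros(3),K,D)[0].reshape(-1,2)
E
python3 - <<'E'
from h import *
o,T=tool(); print(o)
ims=[]
for n in ['top','side']:
    c,E=cam(n); print(n,c['fx'],c['cx'],c['cy'],c['dist'],E.round(3).tolist()); cv2.imwrite(f'pics/{n}0.png',c['img'])
E
```

```text
pics
{'time_s': 0.0, 'qpos': array([-74.76466304,  18.43825361,  -4.01518906,  83.1750741 ,
         1.29538244,  78.54089133,  -3.25957637]), 'joint_velocities': array([ 0.03126396, -0.00667067,  0.05946471,  0.04469216,  0.03450004,
       -0.05188377,  0.02180498]), 'effort': array([-7.99291070e-05, -4.91314030e+01, -4.03922265e-01, -3.12512076e+01,
       -6.39229151e-02,  4.41275525e-02,  1.57086552e-04]), 'tool_pos': array([0.16186725, 0.62894866, 0.2214691 ]), 'tool_rot': array([1.79993729e+02, 1.08955373e-01, 7.55745855e+01]), 'force': array([ 0.0332073 ,  0.30311675, -0.41832978]), 'wrist_torque': array([-0.03340977, -0.03888776,  0.00273149]), 'grip_width': 0.08674497983224888}
top 382.06543907903415 258.43000001722817 190.5495073388712 [-0.01313187  0.          0.          0.          0.        ] [[-0.018, 0.996, -0.085, 0.508], [-1.0, -0.017, 0.021, -0.064], [0.02, 0.085, 0.996, 1.415], [0.0, 0.0, 0.0, 1.0]]
side 499.4734255723984 256.3241506359791 196.41662722428856 [-0.07425509  0.          0.          0.          0.        ] [[1.0, 0.009, 0.01, 0.618], [0.004, 0.495, -0.869, -1.228], [-0.012, 0.869, 0.495, 0.759], [0.0, 0.0, 0.0, 1.0]]
```

View pics/top0.png

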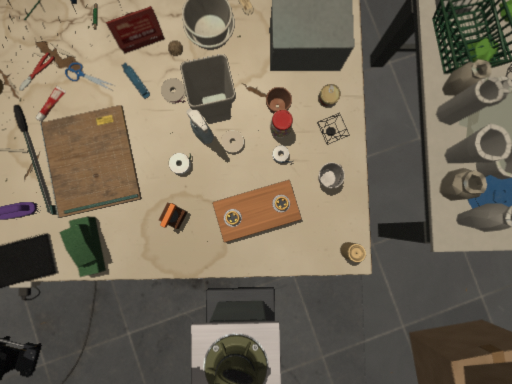

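View pics/side0.png

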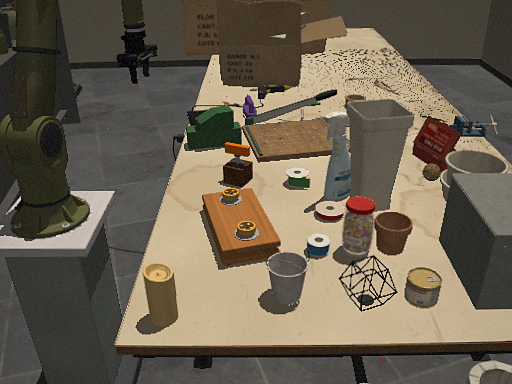

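The top view shows the screw heads at about (233,217) and (281,203), and the key in its stand near (175,216). The side view agrees: handle at (237,149), heads at (230,197) and (247,230).

Run:
```python
from h import *
S={}
for n,boxs in [('top',{'A':(215,200,250,235),'B':(265,188,298,220),'key':(155,198,195,236)}),('side',{'A':(215,183,245,207),'B':(232,218,262,243),'key':(220,138,255,165)})]:
    c,E=cam(n); hsv=cv2.cvtColor(c['img'],cv2.COLOR_BGR2HSV)
    for k,(x0,y0,x1,y1) in boxs.items():
        h=hsv[y0:y1,x0:x1]; 
        m=((h[...,0]<15)&(h[...,1]>190)&(h[...,2]>180)) if k=='key' else ((h[...,0]>16)&(h[...,0]<32)&(h[...,1]>110)&(h[...,2]>120))
        ys,xs=np.nonzero(m); 
        if len(xs)<10: print(n,k,len(xs)); continue
        (cx,cy),wh,a=cv2.minAreaRect(np.c_[xs+x0,ys+y0].astype(np.float32))
        u=np.array([[cx,cy]]); S[n,k]=ray(c,E,u)
        print(n,k,len(xs),u,wh,a,onz(c,E,u,0.127 if k=='key' else .075))
    if n=='top': cv2.imwrite('pics/crop.png',cv2.resize(c['img'][180:250,140:310],None,fx=4.5,fy=4.5,interpolation=cv2.INTER_CUBIC))
c,E=cam('wrist'); print(c['fx'],np.round(c['hand_eye'],3).tolist())
for k in 'A','B','key':
    if ('top',k) in S and ('side',k) in S:
        (a,d),(b,e)=S['top',k],S['side',k]; d=d[0];e=e[0]
        t=np.linalg.lstsq(np.c_[d,-e],b-a,rcond=None)[0]; print(k,a+t[0]*d,b+t[1]*e)
```

```text
top A 79 [[232.00001526 217.50001526]] (12.020814895629883, 12.020814895629883) 45.0 [[0.52923698 0.00145104 0.075     ]]
top B 83 [[281. 203.]] (12.0, 12.0) 90.0 [[ 0.57700837 -0.17125288  0.075     ]]
top key 0
side A 67 [[230.  191.5]] (7.0, 16.0) 90.0 [[0.53007327 0.00473125 0.075     ]]
side B 96 [[246.  225.5]] (9.0, 18.0) 90.0 [[ 0.57917679 -0.17212836  0.075     ]]
side key 44 [[236.96154785 144.69230652]] (24.122283935546875, 2.1572771072387695) 11.309932708740234 [[0.54345334 0.21316889 0.127     ]]
288.8196584376645 [[1.0, 0.001, -0.001, -0.0], [0.0, -0.97, -0.242, -0.066], [-0.001, 0.242, -0.97, -0.161], [0.0, 0.0, 0.0, 1.0]]
A [0.52920821 0.0013626  0.07679881] [0.53030674 0.00145307 0.07682082]
B [ 0.57704547 -0.17131012  0.07428163] [ 0.57914169 -0.17117036  0.07437873]
```

View pics/crop.png

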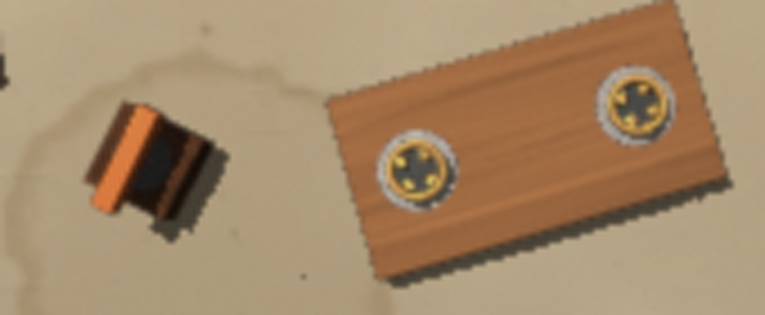

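In the crop the bar runs from (143,105) to (108,210), so its yaw is about -18° and the present tool yaw of 75.6° nearly suits. The slots in both heads are visible. The two heads measure 179 mm apart, as given. Going above the key now.

arm_command:
  translation:
    - [-3.08, 4.75, 0]
    - [-3.08, 4.75, 0]
    - [-3.08, 4.75, 0]
    - [-3.08, 4.75, 0]
    - [-3.08, 4.75, 0]
    - [-3.08, 4.75, 0]
    - [-3.08, 4.75, 0]
    - [-3.08, 4.75, 0]
    - [-3.08, 4.75, 0]
    - [-3.08, 4.75, 0]
  twist: [0, 0, 0, 0, 0, 0, 0, 0, 0, 0]
  grip: 100
  force: 50

```text
time_s: 1.5
tool_pos: [0.5535, 0.2062, 0.2206]
tool_rot: [-179.9, -0.2, 76.3]
force: [0.3, 0.8, 0.1]
grip_width: 0.0868
```

arm_command:
  translation:
    - [0, 0, 0]
    - [0, 0, 0]
  twist: [0, 0]

```text
time_s: 1.75
tool_pos: [0.5562, 0.2007, 0.2203]
tool_rot: [180.0, -0.0, 75.8]
force: [0.1, 0.1, -0.3]
grip_width: 0.0874
```

Run:
```python
from h import *
o,T=tool(); print(o['tool_pos'],o['tool_rot'],o['force'],o['joint_velocities'].round(1))
c,E=cam('wrist'); cv2.imwrite('pics/w1.png',c['img'])
h=cv2.cvtColor(c['img'],cv2.COLOR_BGR2HSV)
m=((h[...,0]<15)&(h[...,1]>170)&(h[...,2]>150)).astype(np.uint8)
n,l,s,ce=cv2.connectedComponentsWithStats(m); i=1+np.argmax(s[1:,4]); print(s[i],ce[i])
b=cv2.boxPoints(cv2.minAreaRect(np.argwhere(l==i)[:,::-1].astype(np.float32))); print(b, onz(c,E,b,.127))
```

```text
[0.55615356 0.20074115 0.22026863] [ 1.79995891e+02 -3.05606475e-02  7.57596557e+01] [ 0.14031603  0.0912324  -0.32102023] [ 1.4  0.3  1.3 -0.3  1.3 -0.2  0.2]
[253 201  19  17  69] [258.60869565 207.37681159]
[[247.8923  206.06155]
 [264.90768 196.33847]
 [271.86154 208.50769]
 [254.84616 218.23077]] [[0.56420952 0.19113506 0.127     ]
 [0.55909855 0.20850826 0.127     ]
 [0.57194003 0.21194593 0.127     ]
 [0.57721655 0.19441157 0.127     ]]
```

View pics/w1.png

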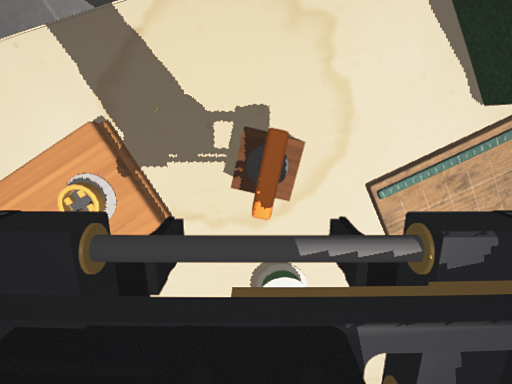

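The wrist view shows the handle bar's top from (280,129) to (262,217), shaded except for the lower end. The stand is beneath it, and one screw head is at (80,203).

Run:
```python
from h import *
c,E=cam('wrist'); o,T=tool()
h=cv2.cvtColor(c['img'],cv2.COLOR_BGR2HSV); 
for uv in [(278,150),(268,190),(262,212),(296,165),(244,185)]: print(uv,h[uv[1],uv[0]])
for nm,t in (('a',(100,200)),):
  for v in range(130,221,10):
    r=h[v,225:315]; xs=225+np.nonzero((r[:,0]<16)&(r[:,1]>t[1]-10)&(r[:,2]>110))[0]
    print(v,xs.min() if len(xs) else None,xs.max() if len(xs) else None,len(xs))
P=onz(c,E,[(280.5,129),(262,217)],.127); print(P); m=P.mean(0); d=P[1]-P[0]
print(m,np.linalg.norm(d),np.degrees(np.arctan2(d[1],d[0])),'tool',(T[:3,:3].T@(m-T[:3,3])))
```

```text
(278, 150) [ 11 188 138]
(268, 190) [ 11 188 138]
(262, 212) [ 17 177 247]
(296, 165) [ 11 145 144]
(244, 185) [ 10 117  63]
130 270 280 11
140 268 286 7
150 266 284 10
160 265 281 9
170 261 280 12
180 259 278 15
190 257 275 13
200 256 272 14
210 254 271 3
220 None None 0
[[0.50431241 0.23526689 0.127     ]
 [0.57793021 0.2004509  0.127     ]]
[0.54112131 0.21785889 0.127     ] 0.08143545343045461 -25.310822281503444 tool [ 0.01294074 -0.0187273   0.09338674]
```

arm_command:
  translation:
    - [1.3, -1.9, 0]
    - [0, 0, 0]
    - [0, 0, 0]
  twist: [5.6, 5.4, 0]

```text
time_s: 2.22
tool_pos: [0.5377, 0.2229, 0.2205]
tool_rot: [-180.0, -0.1, 65.0]
force: [0.2, -0.1, 0.2]
grip_width: 0.087
```

Run:
```python
from h import *
c,E=cam('wrist'); o,T=tool(); print(o['tool_pos'],o['tool_rot'])
h=cv2.cvtColor(c['img'],cv2.COLOR_BGR2HSV); L=[]
for v in range(110,230,10):
    r=h[v,205:315]; xs=205+np.nonzero((r[:,0]<14)&(r[:,1]>178)&(r[:,2]>110))[0]
    print(v,xs.min() if len(xs) else None,xs.max() if len(xs) else None,len(xs))
cv2.imwrite('pics/w2.png',c['img'][60:260,150:370])
```

```text
[0.53750095 0.22342474 0.22047872] [-1.79931656e+02 -9.41799795e-02  6.50270379e+01]
110 None None 0
120 None None 0
130 None None 0
140 None None 0
150 None None 0
160 243 262 11
170 243 261 10
180 243 261 8
190 243 261 9
200 243 260 18
210 243 261 18
220 244 244 1
```

View pics/w2.png

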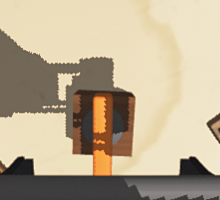

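The bar is now parallel to the tool's y axis, with centre column 252 and its base-side end at row 155.

Run:
```python
from h import *
c,E=cam('wrist'); o,T=tool()
h=cv2.cvtColor(c['img'],cv2.COLOR_BGR2HSV)
for v in range(148,166,2): print(v,h[v,252])
P=onz(c,E,[(252,156),(252,190)],.127); print([T[:3,:3].T@(p-T[:3,3])*100 for p in P],o['tool_pos'])
```

```text
148 [ 16  57 116]
150 [ 16  61 108]
152 [ 10 113  52]
154 [ 12 184 108]
156 [ 11 192 117]
158 [ 13 192 251]
160 [ 18 171 248]
162 [ 18 172 249]
164 [ 18 172 248]
[array([-0.31563563, -3.6333577 ,  9.34781829]), array([-0.32557203, -0.55059677,  9.34480079])] [0.53779005 0.22293774 0.22044733]
```

arm_command:
  translation:
    - [-0.3, 0.6, 0]
    - [0, 0, 4]
    - [0, 0, 4]
    - [0, 0, 3]
    - [0, 0, 1.8]
    - [0, 0, 0]
  twist: [0, 0, 0, 0, 0, 0]

```text
time_s: 3.08
tool_pos: [0.5453, 0.2158, 0.0905]
tool_rot: [179.9, -0.2, 65.1]
force: [0.3, -0.3, 0.9]
grip_width: 0.0868
```

arm_command:
  translation:
    - [0, 0, 0]
    - [0, 0, 0]
    - [0, 0, 0]
    - [0, 0, 0]
    - [0, 0, 0]
    - [0, 0, 0]
    - [0, 0, 0]
  twist: [0, 0, 0, 0, 0, 0, 0]
  grip: 0
  force: 50

```text
time_s: 3.95
tool_pos: [0.5482, 0.217, 0.095]
tool_rot: [179.6, -0.6, 65.2]
force: [1.1, -0.2, -1.1]
grip_width: 0.0249
```

arm_command:
  translation:
    - [0, 0, 0]
    - [0, 0, 0]
    - [0, 0, 0]
  twist: [0, 0, 0]

```text
time_s: 4.32
tool_pos: [0.5481, 0.2164, 0.095]
tool_rot: [179.6, -0.5, 65.1]
force: [0.1, -0.3, 0.2]
grip_width: 0.0176
```

arm_command:
  translation:
    - [0, 0, -3]
    - [0, 0, -4]
    - [0, 0, -4]
    - [0, 0, 0]
    - [0, 0, 0]
  twist: [0, 0, 0, 0, 0]

```text
time_s: 4.95
tool_pos: [0.5442, 0.2158, 0.2029]
tool_rot: [179.9, -0.2, 65.2]
force: [0.1, 0.3, -1.9]
grip_width: 0.0177
```

Run:
```python
from h import *
o,T=tool(); print(o['tool_pos'],o['tool_rot'],o['qpos'],o['grip_width'])
c,E=cam('wrist'); W=c['img']
s,Es=cam('side'); I=s['img']
u=proj(s,Es,T[:3,3]+[0,0,.0])[0]; print(u)
x,y=int(u[0]),int(u[1]); cr=cv2.resize(I[y-50:y+60,x-50:x+50],None,fx=3.4,fy=3.4,interpolation=cv2.INTER_CUBIC)
cv2.imwrite('pics/c3.png',np.hstack([cr,cv2.resize(W,(499,374))[:374]])if cr.shape[0]==374 else W); print(x-50,y-50)
```

```text
[0.54420528 0.21579072 0.20293643] [179.91884094  -0.19789948  65.16943356] [-40.68273419  11.04353825  18.86052966  95.13042956  -3.76774483
  74.23750729  44.0342236 ] 0.01766866044125124
[236.47868287 121.62188824]
186 71
```

View pics/c3.png

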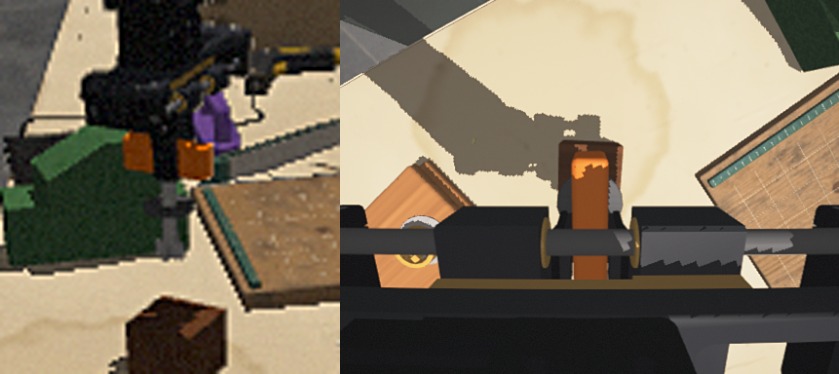

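The key is held upright and parallel, with the bit clear of the stand. The bar end is at about (256,162) in the full wrist frame. Now to a spot where the wrist camera sees both heads.

arm_command:
  translation:
    - [-3.38, 2.72, 0]
    - [-3.38, 2.72, 0]
    - [-3.38, 2.72, 0]
    - [-3.38, 2.72, 0]
    - [-3.38, 2.72, 0]
    - [-3.38, 2.72, 0]
    - [-3.38, 2.72, 0]
    - [-3.38, 2.72, 0]
    - [0, 0, 0]
    - [0, 0, 0]
  twist: [0, 0, 0, 0, 0, 0, 0, 0, 0, 0]

```text
time_s: 6.3
tool_pos: [0.6239, -0.129, 0.185]
tool_rot: [-178.9, 0.6, 65.4]
force: [0.9, -0.0, -2.3]
grip_width: 0.0178
```

Run:
```python
from h import *
o,T=tool(); print(o['tool_pos'],o['tool_rot'],o['qpos'][6],o['grip_width'])
c,E=cam('wrist'); I=c['img']; cv2.imwrite('pics/w4_raw.png',I)
pe=(256.5,162); P=onz(c,E,[pe],T[2,3]+.032); print('bar end tool',T[:3,:3].T@(P[0]-T[:3,3])*1e3)
hsv=cv2.cvtColor(I,cv2.COLOR_BGR2HSV); out=[]
for nm,p in (('A',(.5297,.0014,.0765)),('B',(.578,-.1712,.075))):
    u=proj(c,E,p)[0]; print(nm,u); x,y=np.clip(u.astype(int),40,None)
    cr=I[y-40:y+40,x-40:x+40]; out.append(cv2.resize(cr,(400,400),interpolation=cv2.INTER_CUBIC)); print('crop origin',x-40,y-40)
cv2.imwrite('pics/w4.png',np.hstack(out))
```

```text
[ 0.62391676 -0.1289959   0.18498225] [-178.92166806    0.58206734   65.410857  ] 82.31967546569093 0.017752998760279037
bar end tool [  0.18428629 -47.76824173 -31.11006676]
A [348.84673148  36.04856341]
crop origin 308 0
B [196.7844522  168.33584642]
crop origin 156 128
```

View pics/w4.png

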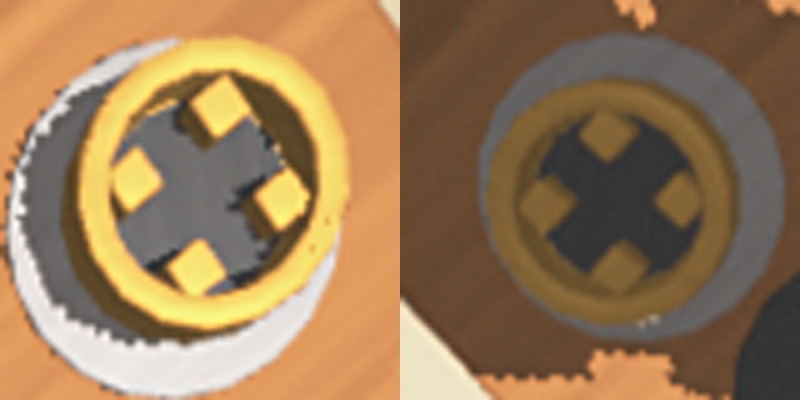

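Both heads show crisply. The four face squares are at (218,107), (278,205), (197,267), (137,180) in A's crop, and (208,135), (285,198), (220,268), (145,207) in B's.

```bash
cat > slots.py <<'E'
from h import *
def slots(c,E,uv,z):
    P=onz(c,E,uv,z); m=P.mean(0); d=P-m
    a=np.degrees(np.arctan2(d[:,1],d[:,0])); s=np.degrees(np.angle(np.exp(4j*np.radians(a)).mean()))/4+45
    return m,s%90,np.linalg.norm(d,axis=1)*1e3,np.diff(np.sort(a))
E
python3 - <<'E'
from slots import *
c,E=cam('wrist'); o,T=tool(); print(o['tool_pos'],o['tool_rot'])
A=np.array([(218,107),(278,205),(197,267),(137,180)])/5+[308,0]-.4
B=np.array([(208,135),(285,198),(220,268),(145,207)])/5+[156,128]-.4
for uv,z in ((A,.0735),(B,.0715)): print(slots(c,E,uv,z))
E
```

```text
[ 0.62388304 -0.12913079  0.18548371] [-178.96616548    0.60917845   65.44319853]
(array([0.53035091, 0.00155833, 0.0735    ]), np.float64(13.648284990444427), array([13.48303635, 12.77176934, 12.71064083, 12.56691727]), array([91.99551364, 84.56769351, 96.0914646 ]))
(array([ 0.57833096, -0.17122211,  0.0715    ]), np.float64(23.542153444969244), array([12.97649682, 13.72191013, 12.90336398, 13.57187362]), array([88.47130173, 91.21023587, 89.46005566]))
```

arm_command:
  translation:
    - [0, 0, -0.3]
    - [0, 0, -0.3]
    - [0, 0, -0.3]
    - [0, 0, 0]
    - [0, 0, 0]
    - [-1, -2.7, 0]
    - [-1, -2.6, 0]
    - [0, 0, 0]
    - [0, 0, 0]
  twist: [-9.6, -9.6, -9.6, -9.6, -9.6, 0, 0, 0, 0]

```text
time_s: 7.52
tool_pos: [0.5842, -0.1576, 0.1946]
tool_rot: [-179.0, -0.7, 116.1]
force: [0.8, 0.6, -1.7]
grip_width: 0.0177
```

arm_command:
  translation:
    - [-1.0, -0.4, 0]
    - [0, 0, 1]
    - [0, 0, 1]
    - [0, 0, 0]
    - [0, 0, 0]
  twist: [2.6, 0, 0, 0, 0]

```text
time_s: 8.15
tool_pos: [0.5853, -0.1671, 0.1719]
tool_rot: [-178.9, -0.7, 113.5]
force: [0.5, -0.4, -2.5]
grip_width: 0.0175
```

```bash
cat > chk.py <<'E'
import sys
from h import *
o,T=tool(); print(o['tool_pos'].round(4),o['tool_rot'].round(2),'F',o['force'].round(1),'M',o['wrist_torque'].round(2),'q',o['qpos'].round(1),o['grip_width'].round(4))
hp=np.array({'A':(.5303,.0015),'B':(.5783,-.1712)}[sys.argv[1]])
K=T@np.array([[0,0,0],[0,0,.083]]).T if 0 else None
tip=T@np.array([0,-.0055,.083,1]); print('tip',tip[:3].round(4),'err tool cm',(T[:3,:3].T@np.r_[hp-tip[:2],0]*100).round(2))
E
python3 chk.py B
python3 - <<'E'
from h import *
c,E=cam('side'); I=c['img']; u=proj(c,E,(.5783,-.1712,.09))[0].astype(int); x,y=u
cv2.imwrite('pics/s5.png',cv2.resize(I[y-45:y+35,x-40:x+40],(560,560),interpolation=cv2.INTER_CUBIC)); print(x-40,y-45)
E
```

```text
205 175Traceback (most recent call last):
  File "chk.py", line 3, in <module>
    o,T=tool(); print(o['tool_pos'].round(4),o['tool_rot'].round(2),'F',o['force'].round(1),'M',o['wrist_torque'].round(2),'q',o['qpos'].round(1),o['grip_width'].round(4))
                                                                                                                                                  ^^^^^^^^^^^^^^^^^^^^^
AttributeError: 'float' object has no attribute 'round'
```

View pics/s5.png

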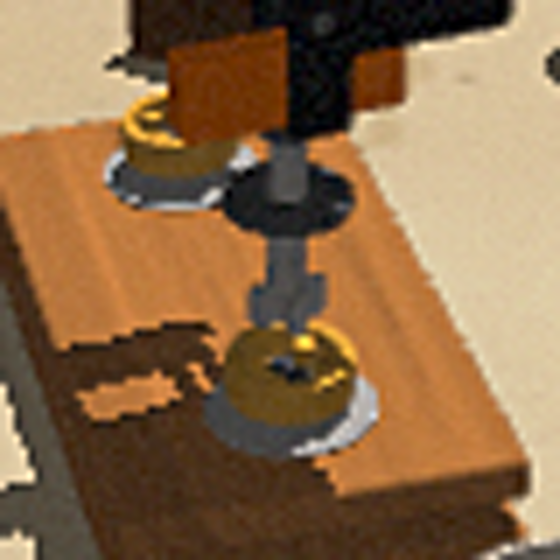

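Side view: the bit is centred at crop column 288 against the head at 291, so within about 1.5 mm in x.

```bash
sed -i "s/o\['grip_width'\].round(4)/o['grip_width']/" chk.py; python3 chk.py B
```

```text
[ 0.5852 -0.1671  0.1718] [-178.91   -0.73  113.47] F [-0.5 -0.2 -3.1] M [ 0.08 -0.07 -0.05] q [ -6.9  16.7  24.6  92.9  -7.   73.3 132.4] 0.01767002270785764
tip [ 0.5783 -0.1689  0.089 ] err tool cm [-0.21 -0.09 -0.  ]
```

arm_command:
  translation:
    - [-0.2, -0.1, 0]
    - [0, 0, 0.6]
    - [0, 0, 0.4]
    - [0, 0, 0.4]
    - [0, 0, 0]
  twist: [0, 0, 0, 0, 0]

```text
time_s: 8.82
tool_pos: [0.585, -0.1694, 0.1573]
tool_rot: [-178.9, -0.7, 113.5]
force: [0.3, -0.6, -2.8]
grip_width: 0.0178
```

```bash
python3 chk.py B
```

```text
[ 0.585  -0.1694  0.1573] [-178.95   -0.71  113.49] F [ 0.3 -0.6 -2.8] M [ 0.07 -0.04 -0.03] q [ -6.6  17.3  24.5  93.8  -7.3  71.7 132.9] 0.01781457403560274
tip [ 0.5781 -0.1712  0.0744] err tool cm [-0.    0.02 -0.  ]
```

arm_command:
  translation:
    - [0, 0, 0.3]
    - [0, 0, 0.3]
    - [0, 0, 0.3]
    - [0, 0, 0]
  twist: [0, 0, 0, 0]

```text
time_s: 9.32
tool_pos: [0.5849, -0.1693, 0.1477]
tool_rot: [-179.0, -0.7, 113.5]
force: [0.2, 0.0, -2.1]
grip_width: 0.0174
```

```bash
python3 chk.py B
```

```text
[ 0.5849 -0.1693  0.1477] [-178.96   -0.7   113.49] F [ 0.2  0.  -2.1] M [ 0.08 -0.04 -0.04] q [ -6.6  17.7  24.5  94.5  -7.5  70.7 133. ] 0.01742308100855842
tip [ 0.578  -0.1712  0.0649] err tool cm [-0.01  0.02 -0.  ]
```

arm_command:
  translation:
    - [0, 0, 0.15]
    - [0, 0, 0.0]
    - [-0.08, 0, 0.03]
    - [-0.08, 0, 0.04]
    - [-0.08, 0, 0.04]
    - [-0.08, 0, 0.04]
    - [0, 0, 0]
  twist: [0, 0, 8, 8, 8, 8, 0]

```text
time_s: 10.2
tool_pos: [0.5862, -0.1722, 0.1462]
tool_rot: [-178.9, -0.0, 80.7]
force: [-1.4, -0.2, -0.4]
grip_width: 0.0176
```

```bash
python3 chk.py B
```

```text
[ 0.5862 -0.1722  0.1462] [-1.7887e+02 -4.0000e-02  8.0710e+01] F [-1.4 -0.2 -0.4] M [0.   0.07 0.12] q [-10.2  18.5  29.3  94.5  -9.4  70.6 101.9] 0.017586458750993333
tip [ 0.5792 -0.171   0.0634] err tool cm [-0.03 -0.09  0.  ]
```

arm_command:
  translation:
    - [-0.1, 0, 0.05]
    - [-0.08, -0.04, 0.04]
    - [-0.08, 0, 0.04]
    - [-0.08, 0, 0.04]
    - [-0.08, 0, 0.04]
    - [-0.08, 0, 0.04]
    - [0, 0, 0]
  twist: [8, 8, 8, 8, 8, 8, 0]

```text
time_s: 11.08
tool_pos: [0.5838, -0.1765, 0.1438]
tool_rot: [-179.3, 0.8, 32.6]
force: [-0.1, 0.7, -1.2]
grip_width: 0.0174
```

```bash
python3 chk.py B
```

```text
[ 0.5838 -0.1765  0.1438] [-179.31    0.81   32.62] F [-0.1  0.7 -1.2] M [-0.18  0.09  0.06] q [-15.9  19.6  37.   95.1 -12.1  70.5  56.5] 0.01743771518684123
tip [ 0.5794 -0.1716  0.0609] err tool cm [-0.07 -0.09  0.  ]
```

arm_command:
  translation:
    - [-0.12, -0.04, 0.04]
    - [-0.08, -0.04, 0.04]
    - [-0.08, 0, 0.04]
    - [0, 0, 0]
  twist: [8, 8, 8, 0]

```text
time_s: 11.58
tool_pos: [0.5815, -0.1775, 0.1426]
tool_rot: [-179.8, 1.0, 9.1]
force: [-0.8, -0.1, -1.2]
grip_width: 0.0177
```

```bash
python3 chk.py B
```

```text
[ 0.5815 -0.1775  0.1426] [-179.79    0.96    9.05] F [-0.8 -0.1 -1.2] M [-0.15  0.06  0.08] q [-19.   20.1  41.1  95.7 -13.6  70.4  34.2] 0.017661856987768055
tip [ 0.5792 -0.172   0.0596] err tool cm [-0.08 -0.09  0.  ]
```

arm_command:
  translation:
    - [-0.08, 0, 0.04]
    - [-0.08, 0, 0.04]
    - [0, 0, 0]
  twist: [7, 7, 0]

```text
time_s: 11.95
tool_pos: [0.58, -0.1776, 0.142]
tool_rot: [180.0, 1.0, -4.3]
force: [-0.7, -0.6, -2.1]
grip_width: 0.0178
```

```bash
python3 chk.py B
```

```text
[ 0.58   -0.1776  0.142 ] [179.97   0.96  -4.35] F [-0.7 -0.6 -2.1] M [-0.21  0.06  0.14] q [-20.8  20.5  43.5  96.  -14.5  70.4  21.6] 0.01784512774906193
tip [ 0.5791 -0.172   0.059 ] err tool cm [-0.08 -0.08  0.  ]
```

arm_command:
  translation:
    - [-0.1, -0.02, 0.03]
    - [-0.08, 0, 0.03]
    - [0, 0, 0]
  twist: [7, 7, 0]

```text
time_s: 12.32
tool_pos: [0.5786, -0.1774, 0.1413]
tool_rot: [179.7, 0.9, -17.7]
force: [0.4, 0.3, -1.0]
grip_width: 0.0175
```

```bash
python3 chk.py B
```

```text
[ 0.5786 -0.1774  0.1413] [179.72   0.88 -17.74] F [ 0.4  0.3 -1. ] M [-0.17  0.1   0.09] q [-22.8  20.9  46.   96.3 -15.4  70.4   9. ] 0.017493308593006938
tip [ 0.579  -0.1722  0.0583] err tool cm [-0.09 -0.07  0.  ]
```

arm_command:
  translation:
    - [-0.08, 0, 0.03]
    - [-0.08, 0, 0.02]
    - [0, 0, 0]
  twist: [7, 7, 0]

```text
time_s: 12.7
tool_pos: [0.5775, -0.1767, 0.1411]
tool_rot: [179.4, 0.8, -30.7]
force: [-0.7, -0.6, -2.3]
grip_width: 0.018
```

```bash
python3 chk.py B
```

```text
[ 0.5775 -0.1767  0.1411] [179.44   0.75 -30.74] F [-0.7 -0.6 -2.3] M [-0.33  0.09  1.27] q [-24.8  21.4  48.5  96.6 -16.4  70.5  -3.2] 0.01795594166026541
tip [ 0.579  -0.1721  0.0581] err tool cm [-0.1  -0.05  0.  ]
```

The turning moment jumped to 1.27 N m with the tip at 58 mm, which is the home depth, so B is home. I'll ease the key back, lift out, and rotate back for A.

arm_command:
  translation:
    - [0, 0, 0]
    - [0, 0, -1]
    - [0, 0, -2]
    - [0, 0, -2.5]
    - [0, 0, -1]
    - [0, 0, 0]
    - [0, 0, 0]
  twist: [-5, 0, 0, 0, 0, 0, 0]

```text
time_s: 13.58
tool_pos: [0.5785, -0.1766, 0.2107]
tool_rot: [179.6, 0.8, -25.1]
force: [-0.8, 0.5, -2.1]
grip_width: 0.0177
```

arm_command:
  translation:
    - [0, 0, 0]
    - [0, 0, 0]
    - [0, 0, 0]
    - [0, 0, 0]
    - [0, 0, 0]
    - [0, 0, 0]
    - [0, 0, 0]
    - [0, 0, 0]
    - [0, 0, 0]
    - [0, 0, 0]
  twist: [-10.5, -10.5, -10.5, -10.5, -10.5, -10.5, -10.5, -10.5, -10.5, -10.5]

```text
time_s: 14.82
tool_pos: [0.5725, -0.1745, 0.2005]
tool_rot: [-178.1, 0.1, 82.4]
force: [-0.4, 0.4, -2.4]
grip_width: 0.0176
```

```bash
python3 chk.py A
python3 - <<'E'
from h import *
c,E=cam('wrist'); cv2.imwrite('pics/w6.png',c['img'])
E
```

```text
[ 0.5725 -0.1745  0.2005] [-1.7808e+02  7.0000e-02  8.2380e+01] F [-0.4  0.4 -2.4] M [ 0.1  -0.06  0.01] q [-12.5  15.5  32.2  91.9  -8.   76.9 103.2] 0.017626435055668195
tip [ 0.5643 -0.1735  0.1178] err tool cm [16.89 -5.69  0.17]
```

View pics/w6.png

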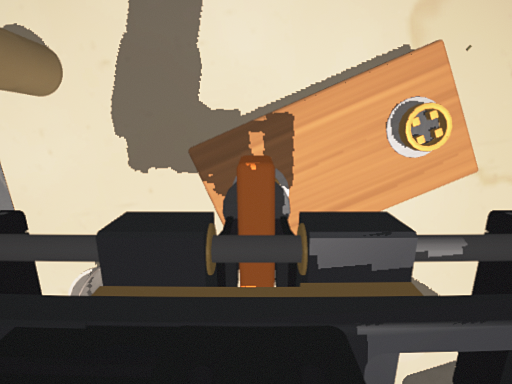

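Wrist view: the key is still straight in the grip, and head A is at (428,128), unturned. Moving over A.

arm_command:
  translation:
    - [3.4, -1.1, 0]
    - [3.4, -1.1, 0]
    - [3.4, -1.1, 0]
    - [3.4, -1.1, 0]
    - [3.4, -1.1, 0]
    - [0, 0, 0]
    - [0, 0, 0]
    - [0, 0, 0]
    - [0, 0, 0]
  twist: [0, 0, 0, 0, 0, -10.6, -10.6, 0, 0]

```text
time_s: 16.0
tool_pos: [0.5354, 0.0064, 0.1955]
tool_rot: [-177.5, -0.7, 102.4]
force: [-0.3, 0.3, -2.1]
grip_width: 0.0176
```

```bash
python3 chk.py A
```

```text
[0.5354 0.0064 0.1955] [-177.5    -0.69  102.44] F [-0.3  0.3 -2.1] M [-0.01 -0.05 -0.03] q [-25.6   7.4  24.3 100.3  -3.3  75.6 102. ] 0.017607284711534443
tip [0.5263 0.0054 0.1128] err tool cm [-0.47  0.31 -0.02]
```

arm_command:
  translation:
    - [-0.5, 0.3, 0]
    - [0, 0, 1.3]
    - [0, 0, 1.2]
    - [0, 0, 0]
    - [0, 0, 0]
  twist: [-1.2, 0, 0, 0, 0]

```text
time_s: 16.62
tool_pos: [0.5378, 0.0011, 0.1674]
tool_rot: [-177.4, -0.7, 103.3]
force: [-0.3, 0.2, -2.6]
grip_width: 0.0177
```

```bash
python3 chk.py A
python3 - <<'E'
from h import *
c,E=cam('side'); I=c['img']; u=proj(c,E,(.5303,.0015,.09))[0].astype(int); x,y=u
cv2.imwrite('pics/s7.png',cv2.resize(I[y-40:y+30,x-35:x+35],(560,560),interpolation=cv2.INTER_CUBIC)); print(x-35,y-40)
E
```

```text
[0.5378 0.0011 0.1674] [-177.39   -0.73  103.34] F [-0.3  0.2 -2.6] M [ 0.06 -0.07 -0.03] q [-24.9   9.1  24.5 101.9  -4.1  72.6 104. ] 0.017716131940542904
tip [ 0.5286 -0.      0.0847] err tool cm [ 0.11  0.2  -0.01]
194 147
```

View pics/s7.png

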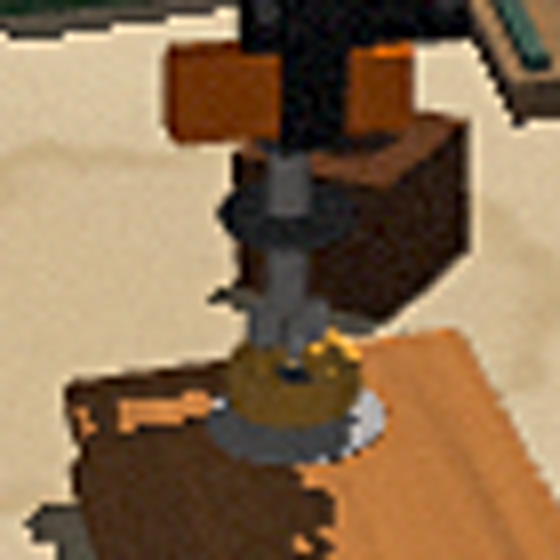

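Side view: the bit (column 285) sits slightly left of the head centre (295), agreeing in direction with the computed 2 mm error in x. Correcting, then inserting.

arm_command:
  translation:
    - [0.12, 0.22, 0]
    - [0, 0, 0.4]
    - [0, 0, 0.4]
    - [0, 0, 0]
  twist: [0, 0, 0, 0]

```text
time_s: 17.18
tool_pos: [0.5399, 0.0032, 0.1594]
tool_rot: [-177.5, -0.7, 103.4]
force: [0.6, 0.5, -2.1]
grip_width: 0.0174
```

```bash
python3 chk.py A
```

```text
[0.5399 0.0032 0.1594] [-177.47   -0.73  103.37] F [ 0.6  0.5 -2.1] M [ 0.08 -0.06  0.04] q [-24.9   9.6  24.4 102.2  -4.3  71.7 104.1] 0.0173575860068372
tip [0.5307 0.0021 0.0768] err tool cm [-0.05 -0.05  0.  ]
```

arm_command:
  translation:
    - [-0.05, -0.05, 0.3]
    - [0, 0, 0.3]
    - [0, 0, 0.3]
    - [0, 0, 0.3]
    - [0, 0, 0]
  twist: [0, 0, 0, 0, 0]

```text
time_s: 17.8
tool_pos: [0.5395, 0.0024, 0.149]
tool_rot: [-177.6, -0.7, 103.4]
force: [-1.7, 0.5, -0.2]
grip_width: 0.0174
```

```bash
python3 chk.py A
```

```text
[0.5395 0.0024 0.149 ] [-177.56   -0.75  103.35] F [-1.7  0.5 -0.2] M [0.06 0.32 0.03] q [-24.8  10.   24.4 103.1  -4.6  70.4 104.4] 0.017410697989511347
tip [0.5305 0.0014 0.0663] err tool cm [ 0.01 -0.02  0.  ]
```

arm_command:
  translation:
    - [-0.08, 0, 0.03]
    - [-0.08, 0, 0.04]
    - [-0.08, 0, 0.04]
    - [-0.08, 0, 0.04]
    - [0, 0, 0]
  twist: [8, 8, 8, 8, 0]

```text
time_s: 18.42
tool_pos: [0.5396, 0.0002, 0.1479]
tool_rot: [-177.6, 0.6, 70.6]
force: [-1.0, 0.3, -1.0]
grip_width: 0.0177
```

```bash
python3 chk.py A
```

```text
[5.396e-01 2.000e-04 1.479e-01] [-177.55    0.63   70.62] F [-1.   0.3 -1. ] M [-0.04  0.12  0.12] q [-27.3  10.3  27.5 103.2  -5.2  70.2  72.4] 0.017717983938352857
tip [0.5307 0.0023 0.0652] err tool cm [-0.09 -0.01  0.  ]
```

arm_command:
  translation:
    - [-0.1, 0, 0.05]
    - [-0.08, -0.02, 0.04]
    - [-0.08, 0, 0.04]
    - [-0.08, 0, 0.04]
    - [0, 0, 0]
  twist: [8, 8, 8, 8, 0]

```text
time_s: 19.05
tool_pos: [0.5378, -0.0026, 0.1462]
tool_rot: [-178.3, 1.8, 38.7]
force: [-0.0, -1.1, -0.8]
grip_width: 0.0175
```

```bash
python3 chk.py A
```

```text
[ 0.5378 -0.0026  0.1462] [-178.32    1.82   38.66] F [-0.  -1.1 -0.8] M [-0.1   0.1   0.08] q [-29.8  10.3  30.6 103.7  -5.7  70.   41.2] 0.01745532641358113
tip [0.5308 0.002  0.0635] err tool cm [-0.07  0.    0.  ]
```

arm_command:
  translation:
    - [-0.12, 0, 0.05]
    - [-0.08, 0, 0.04]
    - [-0.08, 0, 0.04]
    - [-0.08, 0, 0.04]
    - [0, 0, 0]
  twist: [8, 8, 8, 8, 0]

```text
time_s: 19.68
tool_pos: [0.535, -0.0039, 0.1448]
tool_rot: [-179.5, 2.4, 7.1]
force: [0.0, -0.5, 0.1]
grip_width: 0.0172
```

```bash
python3 chk.py A
```

```text
[ 0.535  -0.0039  0.1448] [-179.54    2.39    7.13] F [ 0.  -0.5  0.1] M [-0.11  0.05  0.14] q [-32.6  10.2  33.7 104.3  -6.1  69.7  10.2] 0.017219814038843182
tip [0.5308 0.0018 0.0619] err tool cm [-0.05  0.02  0.  ]
```

arm_command:
  translation:
    - [-0.12, 0, 0.03]
    - [-0.08, 0, 0.03]
    - [0, 0, 0]
  twist: [7, 7, 0]

```text
time_s: 20.05
tool_pos: [0.5335, -0.004, 0.1441]
tool_rot: [179.9, 2.4, -6.3]
force: [-0.2, -0.1, -1.2]
grip_width: 0.0178
```

```bash
python3 chk.py A
```

```text
[ 0.5335 -0.004   0.1441] [179.87   2.36  -6.29] F [-0.2 -0.1 -1.2] M [-0.16  0.08  0.09] q [-33.9  10.   35.1 104.6  -6.2  69.6  -3.1] 0.017831336842286123
tip [0.5307 0.0016 0.0612] err tool cm [-0.04  0.02  0.  ]
```

arm_command:
  translation:
    - [-0.1, 0, 0.04]
    - [-0.08, 0, 0.03]
    - [0, 0, 0]
  twist: [7, 7, 0]

```text
time_s: 20.42
tool_pos: [0.5321, -0.0038, 0.1435]
tool_rot: [179.3, 2.2, -19.7]
force: [-0.6, -0.4, -1.8]
grip_width: 0.0173
```

```bash
python3 chk.py A
```

```text
[ 0.5321 -0.0038  0.1435] [179.32   2.21 -19.68] F [-0.6 -0.4 -1.8] M [-0.13 -0.01  0.11] q [-35.1  10.   36.4 105.   -6.4  69.4 -16.4] 0.01731636226908882
tip [0.5306 0.0015 0.0605] err tool cm [-0.02  0.01  0.  ]
```

arm_command:
  translation:
    - [-0.08, 0, 0.03]
    - [-0.08, 0, 0.03]
    - [0, 0, 0]
  twist: [7, 7, 0]

```text
time_s: 20.8
tool_pos: [0.5308, -0.0032, 0.1428]
tool_rot: [178.8, 2.0, -33.1]
force: [0.3, -0.6, -2.0]
grip_width: 0.0178
```

```bash
python3 chk.py A
```

```text
[ 0.5308 -0.0032  0.1428] [178.81   1.97 -33.07] F [ 0.3 -0.6 -2. ] M [-0.14 -0.03  0.09] q [-36.4   9.9  37.7 105.2  -6.5  69.3 -29.7] 0.01775551833824216
tip [0.5304 0.0015 0.0598] err tool cm [-0.01  0.01  0.  ]
```

arm_command:
  translation:
    - [-0.08, 0, 0.03]
    - [-0.07, 0, 0.03]
    - [0, 0, 0]
  twist: [7, 6, 0]

```text
time_s: 21.18
tool_pos: [0.5297, -0.0025, 0.1423]
tool_rot: [178.4, 1.6, -45.4]
force: [1.0, 1.1, -1.4]
grip_width: 0.0174
```

```bash
python3 chk.py A
```

```text
[ 0.5297 -0.0025  0.1423] [178.41   1.64 -45.44] F [ 1.   1.1 -1.4] M [-0.14 -0.    0.13] q [-37.7   9.9  38.9 105.4  -6.7  69.2 -41.9] 0.017358055283417856
tip [0.5304 0.0014 0.0592] err tool cm [-0.01 -0.    0.  ]
```

arm_command:
  translation:
    - [-0.06, 0, 0.03]
    - [0, 0, 0]
  twist: [6, 0]

```text
time_s: 21.42
tool_pos: [0.5294, -0.0021, 0.142]
tool_rot: [178.3, 1.5, -51.0]
force: [-0.2, -0.8, -1.8]
grip_width: 0.0176
```

```bash
python3 chk.py A
```

```text
[ 0.5294 -0.0021  0.142 ] [178.26   1.48 -50.97] F [-0.2 -0.8 -1.8] M [-0.11  0.04  0.15] q [-38.2   9.9  39.5 105.5  -6.8  69.2 -47.4] 0.017562566237231465
tip [0.5303 0.0014 0.0589] err tool cm [-0.01 -0.    0.  ]
```

arm_command:
  translation:
    - [-0.07, 0, 0.03]
    - [0, 0, 0]
  twist: [7, 0]

```text
time_s: 21.68
tool_pos: [0.5289, -0.0016, 0.1417]
tool_rot: [178.1, 1.3, -57.5]
force: [0.7, 0.0, -0.8]
grip_width: 0.0178
```

```bash
python3 chk.py A
```

```text
[ 0.5289 -0.0016  0.1417] [178.1    1.28 -57.54] F [ 0.7  0.  -0.8] M [-0.12  0.04  0.1 ] q [-38.9  10.   40.2 105.6  -6.9  69.2 -53.9] 0.017767750852274822
tip [0.5303 0.0015 0.0586] err tool cm [-0. -0. -0.]
```

arm_command:
  translation:
    - [-0.06, 0, 0.02]
    - [0, 0, 0]
  twist: [6, 0]

```text
time_s: 21.92
tool_pos: [0.5286, -0.0011, 0.1415]
tool_rot: [178.0, 1.1, -63.1]
force: [1.2, -0.1, -1.2]
grip_width: 0.0179
```

```bash
python3 chk.py A
```

```text
[ 0.5286 -0.0011  0.1415] [177.97   1.08 -63.05] F [ 1.2 -0.1 -1.2] M [-0.11  0.04  0.21] q [-39.4  10.   40.7 105.7  -7.   69.2 -59.4] 0.017856578426940953
tip [0.5302 0.0014 0.0584] err tool cm [ 0.   -0.02 -0.  ]
```

arm_command:
  translation:
    - [-0.06, 0, 0.02]
    - [0, 0, 0]
  twist: [6, 0]

```text
time_s: 22.18
tool_pos: [0.5283, -0.0007, 0.1415]
tool_rot: [177.8, 0.8, -68.4]
force: [-0.3, -1.2, -1.9]
grip_width: 0.0176
```

```bash
python3 chk.py A
```

```text
[ 0.5283 -0.0007  0.1415] [177.85   0.83 -68.41] F [-0.3 -1.2 -1.9] M [-0.21  0.1   0.94] q [-40.   10.   41.3 105.7  -7.   69.2 -64.8] 0.017642180948085538
tip [0.53   0.0013 0.0583] err tool cm [-0.01 -0.03 -0.  ]
```

arm_command:
  translation:
    - [-0.02, 0, 0]
    - [0, 0, 0]
  twist: [3, 0]

```text
time_s: 22.42
tool_pos: [0.5281, -0.0004, 0.1415]
tool_rot: [177.8, 0.7, -70.7]
force: [-0.7, -0.2, -1.7]
grip_width: 0.0179
```

```bash
python3 chk.py A
```

```text
[ 5.281e-01 -4.000e-04  1.415e-01] [177.78   0.68 -70.69] F [-0.7 -0.2 -1.7] M [-0.2   0.13  1.29] q [-40.3  10.   41.5 105.7  -7.   69.2 -67.2] 0.017879101902965835
tip [0.53   0.0013 0.0583] err tool cm [-0.01 -0.04 -0.  ]
```

arm_command:
  translation:
    - [0, 0, 0]
    - [0, 0, -1]
    - [0, 0, -2]
    - [0, 0, -2.5]
    - [0, 0, -2]
    - [0, 0, 0]
    - [0, 0, 0]
  twist: [-6, 0, 0, 0, 0, 0, 0]

```text
time_s: 23.3
tool_pos: [0.5306, -0.0004, 0.2202]
tool_rot: [177.9, 1.2, -64.9]
force: [0.3, 1.0, -1.8]
grip_width: 0.018
```

A's stop is confirmed (0.94, then 1.29 N m, tip not sinking further). The key is out, and the stand should be in the wrist view from here.

Run:
```python
from h import *
o,T=tool(); c,E=cam('wrist'); I=c['img']; print(o['tool_pos'],o['tool_rot'])
u=proj(c,E,(.543,.2186,.06))[0]; print(u); x,y=np.clip(u.astype(int),60,None)
cv2.imwrite('pics/w8.png',cv2.resize(I[y-60:y+60,x-60:x+60],(600,600),interpolation=cv2.INTER_CUBIC)); print(x-60,y-60)
u=proj(c,E,(.5303,.0015,.07))[0]; print('A',u)
```

```text
[ 5.30645359e-01 -4.34773856e-04  2.20152474e-01] [177.91344764   1.15338535 -64.8509101 ]
[78.17465164 79.43012057]
18 19
A [257.58169919 177.21305302]
```

View pics/w8.png

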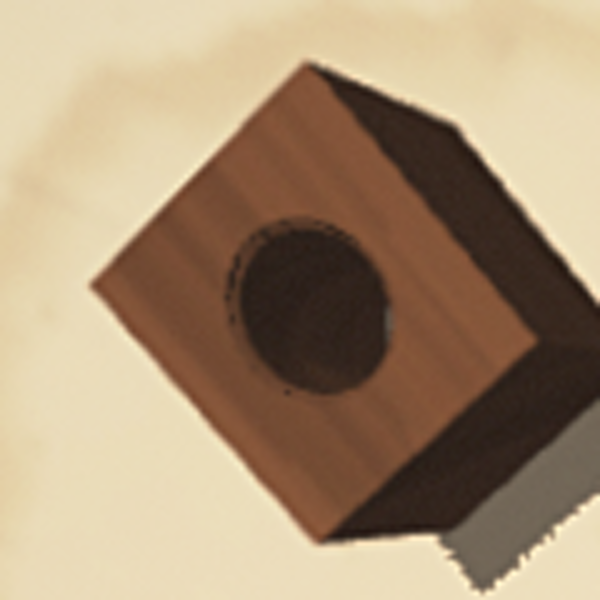

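The stand's top face corners are at crop (308,62), (538,342), (320,543) and (92,285), with the hole at (312,305).

```bash
python3 - <<'E'
from h import *
c,E=cam('wrist'); o,T=tool()
uv=np.array([(308,62),(538,342),(320,543),(92,285),(312,305)])/5+[18,19]-.4
P=onz(c,E,uv,.06); print(P.round(4)); print(P[:4].mean(0), np.linalg.norm(np.diff(P[[0,1,2,3,0]],axis=0),axis=1))
S=P[:4].mean(0)
tip=(T@np.array([0,-.0055,.083,1]))[:3]; print('tip',tip,'err cm',T[:3,:3].T@np.r_[S[:2]-tip[:2],0]*100)
E
sed -i "s/'B':(.5783,-.1712)/'B':(.5783,-.1712),'S':(.5431,.2187)/" chk.py
```

```text
[[0.589  0.231  0.06  ]
 [0.5569 0.1693 0.06  ]
 [0.4963 0.2009 0.06  ]
 [0.5278 0.2626 0.06  ]
 [0.5438 0.2166 0.06  ]]
[0.54248759 0.21592965 0.06      ] [0.06960471 0.06840206 0.06925294 0.06891483]
tip [0.532114   0.00200506 0.13674701] err cm [-1.89173030e+01 -1.00423636e+01  4.89613558e-03]
```

arm_command:
  translation:
    - [-3.8, -2.0, 0]
    - [-3.8, -2.0, 0]
    - [-3.8, -2.0, 0]
    - [-3.8, -2.0, 0]
    - [-3.8, -2.0, 0]
    - [0, 0, 0]
    - [0, 0, 0]
  twist: [0, 0, 0, 0, 0, 0, 0]

```text
time_s: 24.28
tool_pos: [0.5379, 0.2182, 0.2131]
tool_rot: [177.3, 1.1, -65.2]
force: [0.6, -0.9, -1.5]
grip_width: 0.0174
```

```bash
sed -i "s/(.5431,.2187)/(.5429,.2168)/" chk.py; python3 chk.py S
```

```text
[0.5379 0.2182 0.2131] [177.28   1.11 -65.15] F [ 0.6 -0.9 -1.5] M [-0.14  0.06  0.06] q [-52.   13.5  33.   92.8  -8.3  78.8 -82.8] 0.017352533574137314
tip [0.5386 0.2203 0.13  ] err tool cm [ 0.5  -0.24 -0.02]
```

arm_command:
  translation:
    - [0.5, -0.25, 0]
    - [0, 0, 2.5]
    - [0, 0, 2.5]
    - [0, 0, 0.5]
    - [0, 0, 0]
    - [0, 0, 0]
  twist: [0, 0, 0, 0, 0, 0]

```text
time_s: 25.02
tool_pos: [0.5428, 0.2072, 0.1587]
tool_rot: [177.5, 1.0, -65.7]
force: [0.8, 0.2, -1.9]
grip_width: 0.0178
```

```bash
python3 chk.py S
python3 - <<'E'
from h import *
c,E=cam('side'); I=c['img']; x,y=proj(c,E,(.543,.2168,.07))[0].astype(int)
cv2.imwrite('pics/s9.png',cv2.resize(I[y-35:y+35,x-35:x+35],(560,560),interpolation=cv2.INTER_CUBIC)); print(x-35,y-35, proj(c,E,[(.5429,.2168,.06),(.543,.2168,.073)]))
E
```

```text
[0.5428 0.2072 0.1587] [177.45   1.03 -65.74] F [ 0.8  0.2 -1.9] M [-0.13  0.04  0.05] q [-50.8  15.7  33.1  96.8  -9.7  72.8 -81.1] 0.017788595937368864
tip [0.5439 0.2093 0.0755] err tool cm [-0.72 -0.22  0.  ]
202 125 [[237.47855644 163.42860298]
 [237.38564379 159.76299348]]
```

View pics/s9.png

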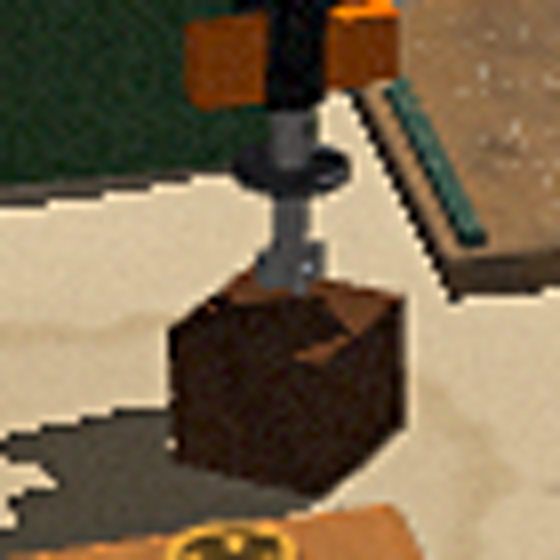

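The bit is just above the stand, and the measured tip is 7 mm short in y, so I'll correct that first.

arm_command:
  translation:
    - [-0.7, -0.2, 0]
    - [0, 0, 0.3]
    - [0, 0, 0]
    - [0, 0, 0]
  twist: [0, 0, 0, 0]

```text
time_s: 25.58
tool_pos: [0.5422, 0.216, 0.157]
tool_rot: [177.6, 1.1, -65.7]
force: [0.1, 0.2, -1.5]
grip_width: 0.0175
```

```bash
python3 chk.py S
```

```text
[0.5422 0.216  0.157 ] [177.61   1.06 -65.67] F [ 0.1  0.2 -1.5] M [-0.08  0.05 -0.03] q [-51.2  16.   32.8  96.7  -9.9  72.5 -81.8] 0.01753838220167797
tip [0.5434 0.2182 0.0739] err tool cm [0.11 0.11 0.  ]
```

arm_command:
  translation:
    - [0.1, 0.05, 0.3]
    - [0, 0, 0.6]
    - [0, 0, 0.6]
    - [0, 0, 0.5]
    - [0, 0, 0.4]
    - [0, 0, 0]
  twist: [0, 0, 0, 0, 0, 0]

```text
time_s: 26.32
tool_pos: [0.5406, 0.2143, 0.1306]
tool_rot: [177.5, 1.0, -65.7]
force: [-0.1, 0.1, -2.2]
grip_width: 0.0175
```

```bash
python3 chk.py S
```

```text
[0.5406 0.2143 0.1306] [177.52   1.04 -65.7 ] F [-0.1  0.1 -2.2] M [-0.09  0.1  -0.02] q [-50.9  17.1  32.5  98.6 -10.6  69.7 -81.1] 0.017503494705634597
tip [0.5417 0.2164 0.0475] err tool cm [ 0.02 -0.13 -0.01]
```

The tip is 12 mm inside the hole with no contact force. Lowering the rest of the way.

arm_command:
  translation:
    - [0, -0.1, 0.6]
    - [0, 0, 0.7]
    - [0, 0, 0.7]
    - [0, 0, 0.5]
    - [0, 0, 0.4]
    - [0, 0, 0]
  twist: [0, 0, 0, 0, 0, 0]

```text
time_s: 27.08
tool_pos: [0.5401, 0.2147, 0.0995]
tool_rot: [177.5, 1.0, -65.7]
force: [0.2, 0.7, -1.5]
grip_width: 0.0178
```

```bash
python3 chk.py S
```

```text
[0.5401 0.2147 0.0995] [177.52   1.04 -65.7 ] F [ 0.2  0.7 -1.5] M [-0.08  0.08  0.03] q [-50.5  18.9  32.1 100.4 -11.7  66.5 -80.3] 0.017812176386348123
tip [0.5412 0.2169 0.0163] err tool cm [ 0.07 -0.15 -0.01]
```

arm_command:
  translation:
    - [0, 0, 0.2]
    - [0, 0, 0.1]
    - [0, 0, 0]
  twist: [0, 0, 0]

```text
time_s: 27.45
tool_pos: [0.5404, 0.2149, 0.0968]
tool_rot: [177.6, 1.0, -65.7]
force: [0.2, -0.5, -1.6]
grip_width: 0.0173
```

arm_command:
  translation:
    - [0, 0, 0]
    - [0, 0, 0]
    - [0, 0, 0]
    - [0, 0, 0]
    - [0, 0, 0]
    - [0, 0, 0]
  twist: [0, 0, 0, 0, 0, 0]
  grip: 80

```text
time_s: 28.2
tool_pos: [0.5416, 0.2154, 0.0985]
tool_rot: [177.8, 1.1, -65.7]
force: [-0.0, 0.1, -0.9]
grip_width: 0.0668
```

```bash
python3 chk.py S
```

```text
[0.5416 0.2154 0.0985] [177.76   1.06 -65.69] F [-0.   0.1 -0.9] M [-0.08  0.09  0.  ] q [-50.4  19.   32.  100.4 -11.8  66.1 -80.2] 0.06679963153894135
tip [0.5431 0.2178 0.0154] err tool cm [0.08 0.05 0.  ]
```

Released. Retreat straight up, then move aside to let the cameras see.

arm_command:
  translation:
    - [0, 0, -2]
    - [0, 0, -4]
    - [0, 0, -5]
    - [0, 0, -5]
    - [-4, 0, 0]
    - [-4, 0, 0]
    - [-4, 0, 0]
    - [0, 0, 0]
    - [0, 0, 0]
  twist: [0, 0, 0, 0, 0, 0, 0, 0, 0]

```text
time_s: 29.32
tool_pos: [0.5016, 0.3258, 0.2793]
tool_rot: [178.5, 1.2, -66.0]
force: [0.3, 0.0, -0.4]
grip_width: 0.0698
```

Run:
```python
from h import *
o,T=tool(); print(o['tool_pos'],o['force'])
c,E=cam('side'); I=c['img']; cv2.imwrite('pics/s10.png',cv2.resize(I[120:270,170:370],(800,600),interpolation=cv2.INTER_CUBIC))
c,E=cam('top')
h=cv2.cvtColor(c['img'],cv2.COLOR_BGR2HSV)
s,Es=cam('side'); 
for nm,p in (('A',(.5303,.0015,.07)),('B',(.5783,-.1712,.07))): print(nm,proj(s,Es,p))
```

```text
[0.50162859 0.32579548 0.27929442] [ 0.32394069  0.02843118 -0.37596221]
A [[230.09077491 193.6030426 ]]
B [[245.70540284 226.96694648]]
```

The picture limit is reached, so the last check has to be numerical.

Run:
```python
from h import *
s,Es=cam('side'); I0=cv2.imread('pics/side0.png'); t,Et=cam('top'); T0=cv2.imread('pics/top0.png')
def orange(I,b):
    x0,y0,x1,y1=b; h=cv2.cvtColor(I,cv2.COLOR_BGR2HSV)[y0:y1,x0:x1]; m=(h[...,0]<13)&(h[...,1]>185)&(h[...,2]>90)
    ys,xs=np.nonzero(m); return len(xs),xs.min()+x0,xs.max()+x0,ys.min()+y0,ys.max()+y0
for n,I in (('before',I0),('after',s['img'])): print(n,orange(I,(210,130,262,168)))
def brass(I,b):
    x0,y0,x1,y1=b; h=cv2.cvtColor(I,cv2.COLOR_BGR2HSV)[y0:y1,x0:x1]; m=(h[...,0]>16)&(h[...,0]<32)&(h[...,1]>110)&(h[...,2]>120)
    ys,xs=np.nonzero(m); return xs.min()+x0,xs.max()+x0,ys.min()+y0,ys.max()+y0
for k,b in (('A',(215,183,245,207)),('B',(232,218,262,243))): print(k,brass(I0,b),brass(s['img'],b))
d=(cv2.absdiff(cv2.GaussianBlur(T0,(3,3),0),cv2.GaussianBlur(t['img'],(3,3),0)).max(2)>50).astype(np.uint8)
n,l,st,ce=cv2.connectedComponentsWithStats(d); print([r.tolist() for r in st[1:] if r[4]>15])
print('proj handle ends if hung',proj(s,Es,[(.5429,.2168,.111),(.5429,.2168,.06)]))
```

```text
before (93, np.int64(225), np.int64(248), np.int64(144), np.int64(167))
after (99, np.int64(225), np.int64(250), np.int64(143), np.int64(167))
A (np.int64(222), np.int64(238), np.int64(188), np.int64(195)) (np.int64(222), np.int64(238), np.int64(190), np.int64(198))
B (np.int64(237), np.int64(255), np.int64(221), np.int64(230)) (np.int64(237), np.int64(255), np.int64(223), np.int64(232))
[[22, 196, 123, 86, 3341], [162, 204, 5, 10, 36], [168, 204, 6, 10, 47], [52, 207, 3, 7, 16], [174, 209, 7, 7, 27], [161, 216, 7, 12, 49], [168, 216, 7, 10, 47], [139, 227, 65, 52, 1797], [69, 228, 5, 7, 24], [29, 238, 19, 25, 207], [43, 240, 12, 32, 129], [90, 307, 4, 12, 33], [206, 323, 38, 28, 534], [128, 330, 6, 5, 17], [0, 342, 41, 38, 906], [191, 367, 23, 17, 305], [266, 374, 7, 10, 35]]
proj handle ends if hung [[236.98661175 148.88355857]
 [237.47855644 163.42860298]]
```

```bash
python3 -c "
from h import *
print(telemetry.get_obs()['joint_velocities'].round(1)); print(env.sign_off())"
```

```text
[ 0.   0.2 -0.3  0.1 -0.1 -0.  -0. ]
the job is handed in; nothing more can be done
None
```

Both brass screws are turned fully home with the key, the key is hanging in its stand again, and the job is handed in at about 30 s of the 72 s.

- **head_b:** I turned it first. The turning moment jumped from about 0.1 to 1.27 N m at the stop, with the tip of the bit 58 mm above the table, which is the home depth.
- **head_a:** The moment rose to 0.94 N m and then 1.29 N m on a further 3°, with the tip at 58.3 mm and no longer sinking. It took about 170° of tool turn, of which I put about 10° or more down to play in the slot.
- **Key:** After I let go, the handle's outline in the side camera is within 2 pixels of where it was before the job. Both heads sit about 2 pixels lower than at the start.
- **Bystanders:** Comparing the top view before and after, I saw changes only around the key, the arm and the arm's shadow.
- **Not seen by eye:** The last picture could not be viewed because the 12-picture limit was reached, so the final checks are numbers only.
- **Tool tilt:** The tool leaned up to about 3° as the moves went on. I allowed for it in the aim, and no contact force of note showed.

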